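# Make up the smear kit and the sampling kit

## Task

Make up two kits on the lab desk, one thing to a compartment, each standing or lying flat on the tray's floor the same way up as now: in the two-compartment tray the slide box (lengthwise) and the large amber bottle, one in each; in the three-compartment tray the specimen cup in the middle, with the small amber bottle in one end and the tape roll in the other. Which side is free to choose in both trays. Do not drop the glass bottles, and leave the white dropper bottle and the steel bowl where they are.

Things in the scene. Friction and masses are not known exactly. Their poses are not given: they have to be found in the camera images.
- tray_two_floor (a point): Smear-kit tray: shallow bare aluminium tray, 120 x 159 mm outside, fixed to the desk, split by one wall into two equal compartments side by side along its y axis. The point is the middle of the tray (under the dividing wall), on top of its 3 mm floor; z up, x along the compartments' length. Compartment centres lie at y = +39 mm and y = -39 mm in the tray's frame; each is 114 mm (x) by 75 mm (y) inside. Walls 3 mm thick, their tops 9 mm above the floor.
- tray_three_floor (a point): Sampling-kit tray: shallow bare aluminium tray, 82 x 231 mm outside, fixed to the desk, split by two walls into three equal compartments in a row along its y axis. The point is the centre of the middle compartment, on top of the 3 mm floor; z up, y along the row. End compartments are centred at y = +76 mm and y = -76 mm in the tray's frame; each of the three is 76 mm (x) by 73 mm (y) inside. Walls 3 mm thick, their tops 9 mm above the floor.
- large_bottle_center (a point): Large amber glass bottle with paper label and black cap, standing upright, 90 mm tall; its straight body is 48 mm in diameter from the foot up to 62 mm, above it a narrower shoulder and cap (28 mm). Point: on the axis, half-way up (45 mm); z up the bottle. 105 to 210 g.
- small_bottle_center (a point): Small amber glass bottle, same make as the large one, standing upright, 60 mm tall; straight body 32 mm in diameter up to 41 mm, then shoulder and black cap (19 mm). Point: on the axis, half-way up (30 mm); z up the bottle. 40 to 85 g.
- cup_center (a point): Specimen cup: closed white plastic pot with ribbed screw lid, an upright cylinder 54 mm in diameter and 60 mm tall. Point: on the axis, half-way up (30 mm); z up. 40 to 85 g.
- slide_box_center (a point): Box for microscope slides: grey plastic box with a paper label on top, lying flat, 90 mm long (its x axis), 34 mm wide (y), 30 mm high (z up). Point: its centre. 60 to 130 g.
- tape_roll_center (a point): Roll of white medical tape lying flat, hole upright: 52 mm outer diameter, 24 mm hole, 38 mm high. Point: on the axis, half-way up (19 mm); z up. 35 to 70 g.
- dropper_center (a point): Bystander: slim white plastic dropper bottle with pointed cap, 26 mm in diameter, 78 mm tall, loose, upright. Point: on the axis, half-way up. Not part of the kits.
- bowl_center (a point): Bystander: small open steel bowl, 84 mm across the rim, 36 mm high, loose. Point: on the axis, half-way up.

How it is judged:
At the end, for the whole second after the job is handed in: Slide box and large bottle each inside one compartment of the two-part tray; cup in the middle of the three-part tray, small bottle and tape roll in opposite ends; all resting on the tray floor (height within 4 mm), upright or flat within 0.12 rad, at rest (((x of slide_box_center in the frame of tray_two_floor between -0.016 and 0.016 m and y of slide_box_center in the frame of tray_two_floor between 0.017 and 0.061 m and z of slide_box_center in the frame of tray_two_floor between 0.011 and 0.019 m and x of large_bottle_center in the frame of tray_two_floor between -0.036 and 0.036 m and y of large_bottle_center in the frame of tray_two_floor between -0.055 and -0.023 m and z of large_bottle_center in the frame of tray_two_floor between 0.041 and 0.049 m) or (x of slide_box_center in the frame of tray_two_floor between -0.016 and 0.016 m and y of slide_box_center in the frame of tray_two_floor between -0.061 and -0.017 m and z of slide_box_center in the frame of tray_two_floor between 0.011 and 0.019 m and x of large_bottle_center in the frame of tray_two_floor between -0.036 and 0.036 m and y of large_bottle_center in the frame of tray_two_floor between 0.023 and 0.055 m and z of large_bottle_center in the frame of tray_two_floor between 0.041 and 0.049 m)) and ((x of small_bottle_center in the frame of tray_three_floor between -0.024 and 0.024 m and y of small_bottle_center in the frame of tray_three_floor between 0.053 and 0.099 m and z of small_bottle_center in the frame of tray_three_floor between 0.026 and 0.034 m and x of tape_roll_center in the frame of tray_three_floor between -0.015 and 0.015 m and y of tape_roll_center in the frame of tray_three_floor between -0.089 and -0.063 m and z of tape_roll_center in the frame of tray_three_floor between 0.015 and 0.023 m) or (x of small_bottle_center in the frame of tray_three_floor between -0.024 and 0.024 m and y of small_bottle_center in the frame of tray_three_floor between -0.099 and -0.053 m and z of small_bottle_center in the frame of tray_three_floor between 0.026 and 0.034 m and x of tape_roll_center in the frame of tray_three_floor between -0.015 and 0.015 m and y of tape_roll_center in the frame of tray_three_floor between 0.063 and 0.089 m and z of tape_roll_center in the frame of tray_three_floor between 0.015 and 0.023 m)) and x of cup_center in the frame of tray_three_floor between -0.014 and 0.014 m and y of cup_center in the frame of tray_three_floor between -0.013 and 0.013 m and z of cup_center in the frame of tray_three_floor between 0.026 and 0.034 m and angle between each of slide_box_center, large_bottle_center, small_bottle_center, cup_center, tape_roll_center's own z axis and vertical below 0.12 rad and linear speed of each of slide_box, large_bottle, small_bottle, cup, tape_roll below 0.02 m/s); the robot touches nothing.
It fails at once if the white dropper bottle is pushed more than 15 mm from where it stood (distance of dropper_center from where it was at the start of the episode above 0.015 m).
It fails at once if the steel bowl is pushed more than 15 mm from where it stood (distance of bowl_center from where it was at the start of the episode above 0.015 m).
It fails at once if the large glass bottle is dropped (falls free of the fingers at over 0.8 m/s, a fall of about 30 mm) (contact force between the fingers and large_bottle below 0.01 N and linear speed of large_bottle above 0.8 m/s).
It fails at once if the small glass bottle is dropped (falls free of the fingers at over 0.8 m/s, a fall of about 30 mm) (contact force between the fingers and small_bottle below 0.01 N and linear speed of small_bottle above 0.8 m/s).
It also fails if it takes over 136 s, if anything falls off the work surface, if the arm or the gripper's body presses on something with over 40 N, if the wrist force passes 120 N, or if a joint passes its speed limit or range.

## Robot

A 7-joint arm with a two-finger parallel gripper is mounted at the origin on the work surface. World frame = base frame: x ahead of the robot, y to its left, z up, the work surface at z = 0. Lengths are in m, angles in rad, forces in N, time in s.
With the tool pointing down it reaches from about 0.425 to 0.925 m from the base axis. Payload 6.8 kg.
Tool frame: the origin (TCP) lies midway between the tips of the shut fingers; the grasp point (between the pads) lies bot.grip_point_offset behind it (bot.grip_point_offset is the distance from the TCP to the grasp point, in m); z points along the fingers, y is the line along which they close (so a half turn about z gives the same grasp; the last joint's range is limited). The gripper opens to 85 mm and grips with 20 to 120 N. Pads are 22 mm wide; open, the fingers measure 114 mm over their backs; the gripper's body (76 mm by 85 mm) begins 54 mm behind the grasp point. The pads swing forward as they close: fully open they stand 13 mm farther back than shut.
Start: joints at [1.151, 0.477, 0.022, 1.555, -0.011, 1.109, -0.083], TCP at [0.207, -0.642, 0.231] pointing down, gripper open.
Joint ranges: [-2.96, 2.96], [-0.34, 2.1], [-1.41, 1.46], [0.24, 2.44], [-1.37, 4.51], [0.17, 1.92], [-2.96, 2.96]. Speed limits (rad/s): [2.39, 2.39, 3.14, 3.14, 3.14, 3.14, 3.14].

## Interface

Orientations are given as a unit quaternion [w, x, y, z].
In Python, from station import get_obs, cams, job, bot gives the robot as it stands.
- The arm moves only by the tool arm_command, never from a script. Its argument "rows" is a list that holds one entry, the list of rows, each a list of 5 numbers: the finger opening in mm, from 0 to 85.4, then the shift along the world's x, y, z in units of 60 mm (1.0 is 60 mm), then the turn about the world's z in units of 0.08 rad (1.0 is 0.08 rad). In form: [[[grip, x, y, z, turn], ...]]. A call has exactly 10 rows; each row shifts and turns the commanded pose from where the row before left it; what a row does not reach is not made up. A row lasts 1/8 s, in which the tool goes at most 62.5 mm and 10.7 degrees, less where a joint would pass 70% of its speed; a pose out of reach is approached as far as the arm can. A call with a number of a shift or a turn outside -1 to 1 is refused whole. A call with a gripper value outside its range is refused whole. The fingers move at their own pace and stop on an object; "newtons" is the grip in N (left out, the last holds). Time passes only in rows, so rows that do not move let the fingers close, or fill a call up. It gives the time, the measured TCP pose, the force, the opening and the grip force at its end, in the units of the state.
- get_obs(): the state, without advancing time (a new reading comes with each control period).
- cams.read_camera(name): name is "scene" or "top"; returns the picture (384x512x3 uint8, red, green, blue); there is no depth.
- cams.camera_params(name): a dict with "K" (3x3 intrinsics, pixels), "extrinsics" (4x4, takes a point from camera to world coordinates). Camera axes: x right, y down, z forward; pixel columns grow to the right and rows downward; lengths in m; the calibration is good to about 2 mm. A picture is of the moment at which its call begins. camera_params takes no time and is no camera call.
- job.hand_in(): hands the job in; it is judged then, once.
The state is a dict: "t": time; "q": joint angles; "joint_vel": joint speeds; "joint_torque": joint torques, N m; "eef_pos": TCP position; "tool_rot": TCP orientation; "contact_force": force on the tool from outside, world axes, zero at the start; "torque": the same for the moment, N m; "gripper_width": opening from 0.0 (shut) to 1.0 (fully open); "grasp_force": force on a finger pad.
Only numpy, scipy, OpenCV 4.12 (cv2) and the standard library are available. Lean on these libraries where they do the work, as an engineer would, in place of code of your own. Each camera call takes 0.05 s, during which the arm holds its last target. There are 200 camera calls.

## Working session

There is one attempt and no reset: what is moved stays moved. The work goes in short steps, Python scripts to look and compute and a tool call to move; the robot and the scene stay as the last step left them, time stands still between calls to the robot, and variables do not carry over. Pictures are saved under pics/ and viewed, at most 14 in all, crops included, and the job is handed in when it is done.

Besides the shell and the picture viewer there is one more tool, called after "Request:" by a JSON object that holds its "name" and its "arguments". arm_command: Moves the arm, as the interface text tells. Its arguments: {"type":"object","properties":{"rows":{"type":"array"},"newtons":{"type":"number"}},"required":["rows"]}

```bash
mkdir -p pics; python3 - <<'E'
from station import get_obs, cams, job, bot
import cv2
print(get_obs()); print(bot.grip_point_offset)
for n in("scene","top"):
    cv2.imwrite(f"pics/{n}0.png",cams.read_camera(n)[:,:,::-1]); p=cams.camera_params(n); print(n,p)
E
```

```text
{'t': 0.0, 'q': array([ 1.15088871,  0.47781396,  0.02236837,  1.55644663, -0.01148701,
        1.10925568, -0.0831215 ]), 'joint_vel': array([ 5.96587372e-04,  1.69318568e-03,  1.29434322e-04, -9.40790841e-04,
       -1.52894923e-03,  1.05062408e-03,  9.34161970e-06]), 'joint_torque': array([ 8.35604369e-04, -5.96443033e+01,  1.60826359e+00, -2.81200451e+01,
        1.24420857e-02,  9.44914296e-03,  3.13648661e-05]), 'eef_pos': array([ 0.20686611, -0.64191493,  0.230319  ]), 'tool_rot': array([-8.70897934e-04,  9.87872712e-01,  1.55263319e-01, -2.17012893e-04]), 'contact_force': array([ 0.00749433, -0.59413944, -0.08318491]), 'torque': array([ 0.0053788 ,  0.03306603, -0.00789948]), 'grasp_force': 0.0, 'gripper_width': 1.0054718449808875}
0.0187
scene {'K': array([[496.79267749,   0.        , 257.95822862],
       [  0.        , 496.79267749, 187.54468418],
       [  0.        ,   0.        ,   1.        ]]), 'extrinsics': array([[-0.87670487,  0.28110571, -0.39034363,  1.11418639],
       [ 0.48061051,  0.47805958, -0.7351684 ,  1.00671602],
       [-0.02005253, -0.83212897, -0.55421952,  0.84002264],
       [ 0.        ,  0.        ,  0.        ,  1.        ]])}
top {'K': array([[450.06570828,   0.        , 261.64638647],
       [  0.        , 450.06570828, 189.22935584],
       [  0.        ,   0.        ,   1.        ]]), 'extrinsics': array([[ 0.00980694, -0.9896457 ,  0.14319643,  0.37943572],
       [-0.9999043 , -0.01110277, -0.00825301,  0.01151236],
       [ 0.00975743, -0.14310179, -0.98965988,  1.31723225],
       [ 0.        ,  0.        ,  0.        ,  1.        ]])}
```

```bash
python3 - <<'E'
import cv2
a=cv2.imread("pics/top0.png"); cv2.imwrite("pics/top0b.png",cv2.resize(a,(800,600),interpolation=cv2.INTER_CUBIC))
E
```

```text
(no output)
```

View pics/top0b.png

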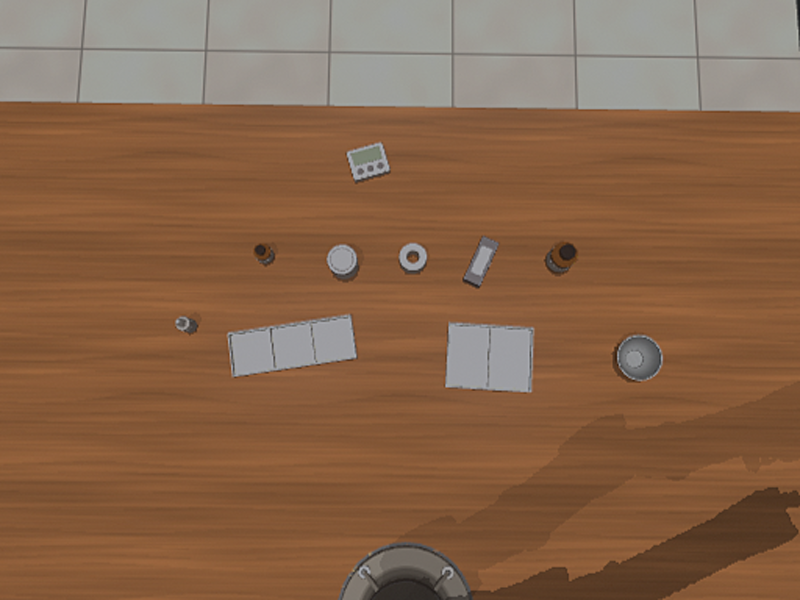

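View pics/scene0.png

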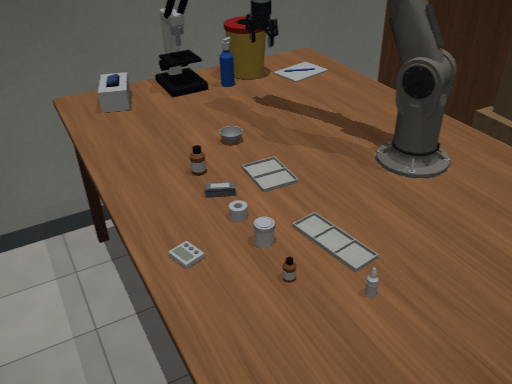

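```bash
cat > h.py <<'E'
import numpy as np, cv2
from scipy.optimize import minimize
from station import cams
P={n:cams.camera_params(n) for n in("scene","top")}
def proj(n,X):
    T=np.linalg.inv(P[n]["extrinsics"]); c=np.atleast_2d(X)@T[:3,:3].T+T[:3,3]; u=c@P[n]["K"].T; return u[:,:2]/u[:,2:]
def ray(n,uv,z):
    E=P[n]["extrinsics"]; d=E[:3,:3]@np.linalg.solve(P[n]["K"],[*uv,1]); o=E[:3,3]; return (o+d*(z-o[2])/d[2])[:2]
t=np.linspace(0,2*np.pi,48,endpoint=False)
def cyl(*rz): return lambda p: [np.c_[p[0]+r*np.cos(t),p[1]+r*np.sin(t),0*t+z] for r,z in rz]
def box(L,W,H):
    def f(p):
        c,s=np.cos(p[2]),np.sin(p[2]); q=np.array([[1,1],[1,-1],[-1,-1],[-1,1]])*[L/2,W/2]@np.array([[c,s],[-s,c]])+p[:2]
        return [np.c_[q,np.full(4,z)] for z in(0,H)]
    return f
M=dict(two=box(.12,.159,.012),three=box(.082,.231,.012),large=cyl((.024,0),(.024,.062),(.014,.07),(.014,.09)),small=cyl((.016,0),(.016,.041),(.0095,.047),(.0095,.06)),
 cup=cyl((.027,0),(.027,.06)),box=box(.09,.034,.03),tape=cyl((.026,0),(.026,.038)),drop=cyl((.013,0),(.013,.045),(.003,.078)),bowl=cyl((.042,.036),(.022,0)))
def overlay(n,img,poses,s=4):
    o=cv2.resize(img,None,fx=s,fy=s,interpolation=cv2.INTER_CUBIC)
    for k,p in poses.items():
        for r in M[k](p): cv2.polylines(o,[np.int32(np.round((proj(n,r)+.5)*s))],True,(0,255,0),1)
    return o
E
python3 - <<'E'
from h import *
import json
click=dict(two=(490,357,.012),three=(293,346,.012),large=(567,251,.09),small=(262,249,.06),cup=(342,257,.06),box=(481,262,.03),tape=(413,256,.038),drop=(183,322,.06),bowl=(638,357,.036))
yaw=dict(two=-.03,three=.12,box=-.4)
im={n:cv2.imread(f"pics/{n}0.png") for n in P}
mask={}
for n in P:
    h=cv2.cvtColor(im[n],cv2.COLOR_BGR2HSV).astype(int); b,g,r=[im[n][...,i].astype(int) for i in range(3)]
    mask[n]=((h[...,1]<110)).astype(float)
    cv2.imwrite(f"pics/m{n}.png",mask[n]*255)
poses={}
for k,(u,v,z) in click.items():
    p=list(ray("top",((u+.5)/1.5625-.5,(v+.5)/1.5625-.5),z))+([yaw[k]] if k in yaw else [])
    p0=np.array(p)
    if k not in("large","small"):
        def cost(p,S=4):
            c=0
            for n in P:
                uv=np.vstack([proj(n,r) for r in M[k](p)]); lo=np.int32(proj(n,[*p0[:2],.02])[0])-50
                m=np.zeros((100*S,100*S),np.uint8); cv2.fillConvexPoly(m,cv2.convexHull(np.int32(np.round((uv-lo+.5)*S*16))),1,shift=4)
                m=cv2.resize(m.astype(np.float32),(100,100),interpolation=cv2.INTER_AREA)
                near=cv2.dilate((m>0).astype(np.uint8),np.ones((7,7)))
                a=mask[n][lo[1]:lo[1]+100,lo[0]:lo[0]+100]; c+=np.sum(np.abs(m[:a.shape[0],:a.shape[1]]-a)*near[:a.shape[0],:a.shape[1]])/m.sum()
            return c
        sx=np.vstack([p0]+[p0+d for d in np.diag([.008,.008,.06][:len(p)])])
        r=minimize(cost,p0,method="Nelder-Mead",options=dict(initial_simplex=sx,xatol=2e-4)); p=r.x; f=r.fun
    else: f=-1
    poses[k]=[round(float(x),4) for x in p]; print(k,p0.round(3),poses[k],round(f,3))
json.dump(poses,open("poses.json","w"))
o=overlay("top",im["top"],poses); cv2.imwrite("pics/oa.png",o[580:1040,400:1200]);cv2.imwrite("pics/ob.png",o[580:1040,1000:1800])
o=overlay("scene",im["scene"],poses,3); cv2.imwrite("pics/oc.png",o[330:920,430:1200])
E
```

```text
two [ 0.456 -0.15  -0.03 ] [0.4566, -0.1516, -0.0548] 0.104
three [0.472 0.215 0.12 ] [0.475, 0.2151, 0.1632] 0.096
large [ 0.641 -0.28 ] [0.6412, -0.2796] -1
small [0.645 0.27 ] [0.6447, 0.2696] -1
cup [0.632 0.124] [0.63, 0.1241] 0.203
box [ 0.631 -0.133 -0.4  ] [0.6361, -0.1343, -0.4035] 0.239
tape [ 0.639 -0.006] [0.6408, -0.0061] 0.284
drop [0.51  0.406] [0.511, 0.4099] 0.378
bowl [ 0.457 -0.418] [0.4576, -0.4212] 0.216[ WARN:0@0.382] global loadsave.cpp:1063 imwrite_ Unsupported depth image for selected encoder is fallbacked to CV_8U.
```

View pics/oc.png

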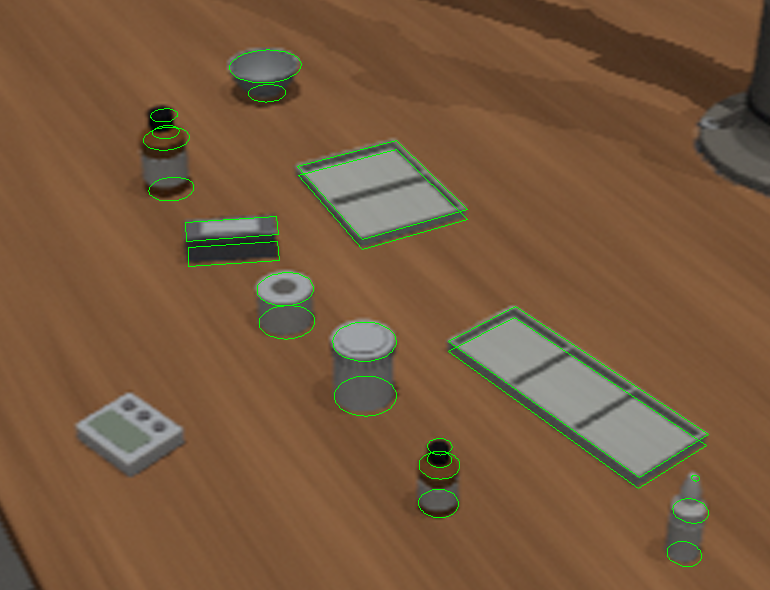

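View pics/oa.png

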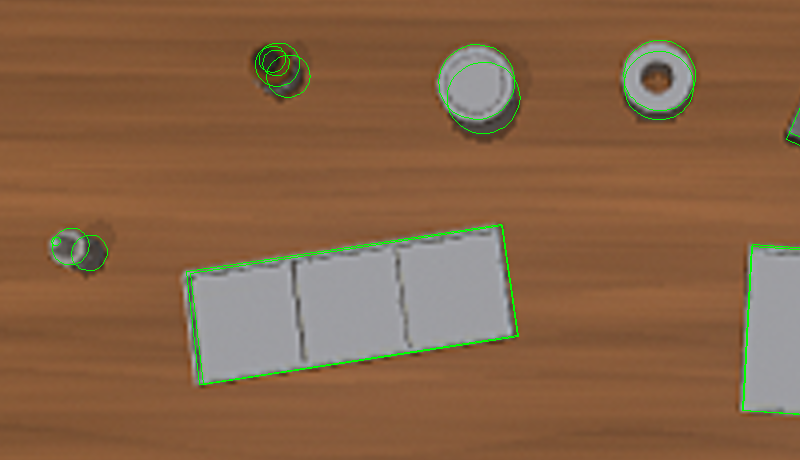

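View pics/ob.png

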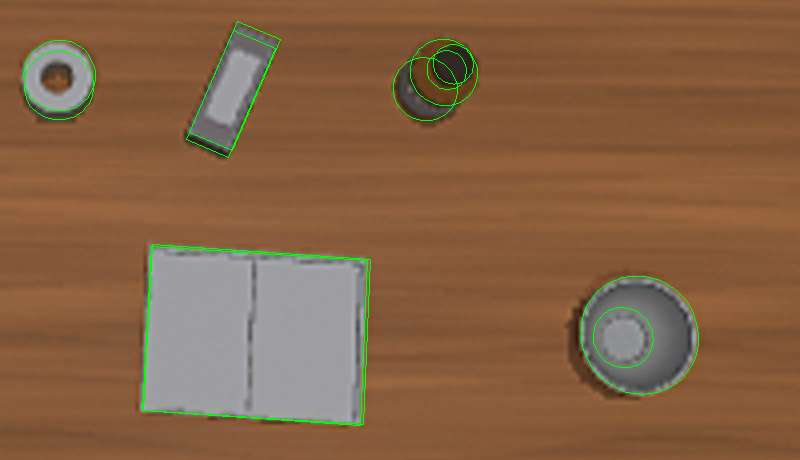

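Request:
{"name": "arm_command", "arguments": {"rows": [[[85,0.3,0.35,0,-0.5],[85,0.6,0.7,0,-0.95],[85,0.6,0.7,0,-0.95],[85,0.6,0.7,0,-0.95],[85,0.6,0.7,0,-0.95],[85,0.6,0.7,0,-0.95],[85,0.6,0.7,0,-0.95],[85,0.6,0.7,0,-0.95],[85,0.6,0.7,0,-0.95],[85,0.6,0.7,-0.2,-0.8]]], "newtons": 50}}

```text
t: 1.35
eef_pos: [0.5505, -0.2422, 0.2198]
tool_rot: [0.0, 0.98, -0.2, 0.001]
contact_force: [0.4, -0.6, 0.0]
gripper_width: 0.995
grasp_force: 0.0
```

```bash
cat > d.py <<'E'
import sys,numpy as np
from station import get_obs
T=dict(box=(.6361,-.1343,-1.974),boxp=(.4587,-.1127,-1.626),large=(.6412,-.2796,.163),largep=(.4545,-.1905,.163),tape=(.6408,-.0061,.163),tapep=(.4873,.1401,.163),
 cup=(.63,.1241,.163),cupp=(.475,.2151,.163),small=(.6447,.2696,.163),smallp=(.4627,.2901,.163))
def main(k,z):
    o=get_obs(); w,x,y,_=o["tool_rot"]; phi=2*np.arctan2(y,x)-np.pi/2; g=T[k]
    d=np.r_[(np.array([g[0],g[1],z])-o["eef_pos"])/.06,((g[2]-phi+np.pi/2)%np.pi-np.pi/2)/.08]
    print(round(o["t"],2),o["eef_pos"].round(4),"phi",round(phi,3),"units to go",d.round(2),"w",round(o["gripper_width"]*85,1),"F",round(o["grasp_force"],1),o["contact_force"].round(1))
main(sys.argv[1],float(sys.argv[2]))
E
python3 d.py box .006
```

```text
1.35 [ 0.5505 -0.2422  0.2198] phi -1.973 units to go [ 1.43  1.8  -3.56 -0.01] w 84.6 F 0.0 [ 0.4 -0.6  0. ]
```

Request:
{"name": "arm_command", "arguments": {"rows": [[[85,0.4,0.5,-0.3,0],[85,0.5,0.6,-0.3,0],[85,0.38,0.5,-0.3,0],[85,0.15,0.2,-0.3,0],[85,0,0,-0.4,0],[85,0,0,-0.3,0],[85,0,0,-0.2,0],[85,0,0,0,0],[85,0,0,0,0],[85,0,0,0,0]]]}}

```text
t: 2.6
eef_pos: [0.6355, -0.1357, 0.0943]
tool_rot: [-0.0, 0.98, -0.199, 0.001]
contact_force: [-0.8, 0.2, 0.5]
gripper_width: 0.996
grasp_force: 0.0
```

```bash
python3 d.py box .006
```

```text
2.6 [ 0.6355 -0.1357  0.0943] phi -1.971 units to go [ 0.01  0.02 -1.47 -0.04] w 84.7 F 0.0 [-0.8  0.2  0.5]
```

Tracking is accurate. Descend and grip.

Request:
{"name": "arm_command", "arguments": {"rows": [[[85,0,0.02,-0.4,0],[85,0,0,-0.4,0],[85,0,0,-0.3,0],[85,0,0,-0.2,0],[85,0,0,-0.15,0],[85,0,0,0,0],[20,0,0,0,0],[20,0,0,0,0],[20,0,0,0,0],[20,0,0,0,0]]]}}

```text
t: 3.85
eef_pos: [0.6354, -0.1343, 0.0069]
tool_rot: [-0.0, 0.98, -0.199, 0.001]
contact_force: [-0.4, 0.4, 3.4]
gripper_width: 0.385
grasp_force: 51.8
```

```bash
python3 d.py boxp .10
```

```text
3.85 [ 0.6354 -0.1343  0.0069] phi -1.971 units to go [-2.95  0.36  1.55  4.31] w 32.7 F 51.8 [-0.4  0.4  3.4]
```

Request:
{"name": "arm_command", "arguments": {"rows": [[[20,0,0,0.4,0],[20,0,0,0.6,0],[20,0,0,0.4,0.3],[20,-0.4,0,0.15,0.8],[20,-0.6,0.1,0,0.9],[20,-0.6,0.1,0,0.9],[20,-0.6,0.1,0,0.8],[20,-0.5,0.06,0,0.6],[20,-0.25,0,0,0],[20,0,0,0,0]]]}}

```text
t: 5.1
eef_pos: [0.4576, -0.113, 0.0994]
tool_rot: [0.0, 1.0, -0.029, 0.0]
contact_force: [0.3, 0.8, -0.7]
gripper_width: 0.387
grasp_force: 51.2
```

```bash
python3 d.py boxp .011
```

```text
5.1 [ 0.4576 -0.113   0.0994] phi -1.628 units to go [ 0.02  0.   -1.47  0.03] w 32.9 F 51.2 [ 0.3  0.8 -0.7]
```

Request:
{"name": "arm_command", "arguments": {"rows": [[[20,0.02,0,-0.4,0],[20,0,0,-0.4,0],[20,0,0,-0.35,0],[20,0,0,-0.2,0],[20,0,0,-0.12,0],[20,0,0,0,0],[20,0,0,0,0],[42,0,0,0,0],[42,0,0,0,0],[42,0,0,0,0]]]}}

```text
t: 6.35
eef_pos: [0.4592, -0.1127, 0.0113]
tool_rot: [0.0, 1.0, -0.028, 0.0]
contact_force: [0.3, 0.8, -0.0]
gripper_width: 0.489
grasp_force: 0.0
```

```bash
python3 d.py large .11
```

```text
6.35 [ 0.4592 -0.1127  0.0113] phi -1.627 units to go [  3.03  -2.78   1.64 -16.89] w 41.6 F 0.0 [ 0.3  0.8 -0. ]
```

Request:
{"name": "arm_command", "arguments": {"rows": [[[42,0,0,0.4,0],[42,0,0,0.7,0],[85,0,0,0.8,0.9],[85,0.3,-0.3,0.4,1],[85,0.5,-0.5,0,1],[85,0.6,-0.55,0,1],[85,0.6,-0.55,0,1],[85,0.5,-0.45,0,1],[85,0.4,-0.3,0,1],[85,0.13,-0.13,0,1]]]}}

```text
t: 7.6
eef_pos: [0.6417, -0.2807, 0.1485]
tool_rot: [0.0, 0.959, 0.285, -0.0]
contact_force: [0.0, -0.0, -0.4]
gripper_width: 0.995
grasp_force: 0.0
```

```bash
python3 d.py large .024; python3 - <<'E'
from h import *
import json
im=cams.read_camera("top")[:,:,::-1].copy(); p=json.load(open("poses.json")); p["box"]=[.4587,-.1127,-.055]
o=overlay("top",im,p); cv2.imwrite("pics/p1.png",o[580:1040,1000:1800])
E
```

```text
7.6 [ 0.6417 -0.2807  0.1485] phi -0.993 units to go [-1.000e-02  2.000e-02 -2.080e+00  1.446e+01] w 84.6 F 0.0 [ 0.  -0.  -0.4]
```

View pics/p1.png

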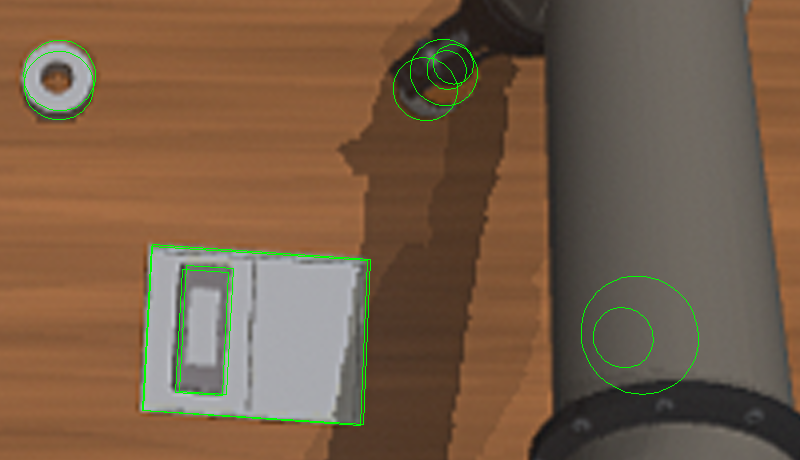

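The slide box lies in the left compartment, near crop (205,330), matching the predicted outline. Next, the large bottle.

Request:
{"name": "arm_command", "arguments": {"rows": [[[85,0,0.02,-0.4,0],[85,0,0,-0.5,0],[85,0,0,-0.5,0],[85,0,0,-0.4,0],[85,0,0,-0.2,0],[85,0,0,-0.08,0],[30,0,0,0,0],[30,0,0,0,0],[30,0,0,0,0],[30,0,0,0,0]]]}}

```text
t: 8.9
eef_pos: [0.642, -0.2788, 0.0258]
tool_rot: [0.001, 0.959, 0.284, 0.001]
contact_force: [0.2, -0.5, 6.8]
gripper_width: 0.55
grasp_force: 51.7
```

```bash
python3 d.py largep .11
```

```text
8.9 [ 0.642  -0.2788  0.0258] phi -0.995 units to go [-3.13  1.47  1.4  14.48] w 46.7 F 51.7 [ 0.2 -0.5  6.8]
```

Request:
{"name": "arm_command", "arguments": {"rows": [[[30,0,0,0.3,0],[30,0,0,0.5,0.5],[30,0,0,0.4,1],[30,-0.3,0.15,0.2,1],[30,-0.5,0.25,0,1],[30,-0.6,0.3,0,1],[30,-0.6,0.3,0,1],[30,-0.6,0.27,0,1],[30,-0.4,0.2,0,1],[30,-0.13,0,0,1]]]}}

```text
t: 10.15
eef_pos: [0.451, -0.1892, 0.1089]
tool_rot: [-0.0, 0.808, 0.589, -0.001]
contact_force: [0.5, -0.4, -1.9]
gripper_width: 0.548
grasp_force: 51.8
```

```bash
python3 d.py largep .0285
```

```text
10.15 [ 0.451  -0.1892  0.1089] phi -0.311 units to go [ 0.06 -0.02 -1.34  5.93] w 46.6 F 51.8 [ 0.5 -0.4 -1.9]
```

Request:
{"name": "arm_command", "arguments": {"rows": [[[30,0.05,-0.02,-0.3,0],[30,0,0,-0.4,0],[30,0,0,-0.3,0],[30,0,0,-0.2,0],[30,0,0,-0.12,0],[30,0,0,0,0],[30,0,0,0,0],[75,0,0,0,0],[75,0,0,0,0],[75,0,0,0,0]]]}}

```text
t: 11.4
eef_pos: [0.4563, -0.1914, 0.0293]
tool_rot: [0.0, 0.809, 0.587, 0.0]
contact_force: [-0.0, 0.0, -0.4]
gripper_width: 0.88
grasp_force: 0.0
```

```bash
python3 d.py tape .1
```

```text
11.4 [ 0.4563 -0.1914  0.0293] phi -0.315 units to go [3.08 3.09 1.18 5.98] w 74.8 F 0.0 [-0.   0.  -0.4]
```

Request:
{"name": "arm_command", "arguments": {"rows": [[[75,0,0,0.4,0],[75,0,0,0.7,0.4],[85,0,0,0.6,0.8],[85,0.4,0.4,0,0.9],[85,0.6,0.6,0,0.9],[85,0.6,0.6,0,0.9],[85,0.6,0.6,-0.1,0.9],[85,0.5,0.5,-0.2,0.8],[85,0.3,0.3,-0.2,0.4],[85,0.08,0.09,-0.2,0]]]}}

```text
t: 12.65
eef_pos: [0.6416, -0.0041, 0.0885]
tool_rot: [-0.0, 0.646, 0.763, 0.001]
contact_force: [-0.7, -0.2, -0.4]
gripper_width: 0.995
grasp_force: 0.0
```

```bash
python3 d.py tape .010
```

```text
12.65 [ 0.6416 -0.0041  0.0885] phi 0.167 units to go [-0.01 -0.03 -1.31 -0.05] w 84.6 F 0.0 [-0.7 -0.2 -0.4]
```

Request:
{"name": "arm_command", "arguments": {"rows": [[[85,0,-0.03,-0.3,0],[85,0,0,-0.4,0],[85,0,0,-0.3,0],[85,0,0,-0.2,0],[85,0,0,-0.11,0],[30,0,0,0,0],[30,0,0,0,0],[30,0,0,0,0],[30,0,0,0,0],[30,0,0,0,0]]]}}

```text
t: 13.9
eef_pos: [0.6418, -0.0075, 0.0116]
tool_rot: [0.001, 0.646, 0.763, 0.001]
contact_force: [0.8, -0.4, 6.6]
gripper_width: 0.589
grasp_force: 52.4
```

```bash
python3 d.py tapep .1
```

```text
13.9 [ 0.6418 -0.0075  0.0116] phi 0.165 units to go [-2.57  2.46  1.47 -0.02] w 50.0 F 52.4 [ 0.8 -0.4  6.6]
```

Request:
{"name": "arm_command", "arguments": {"rows": [[[30,0,0,0.4,0],[30,0,0,0.6,0],[30,0,0,0.4,0],[30,-0.3,0.3,0.07,0],[30,-0.5,0.5,0,0],[30,-0.6,0.6,0,0],[30,-0.6,0.6,0,0],[30,-0.4,0.35,0,0],[30,-0.17,0.11,0,0],[30,0,0,0,0]]]}}

```text
t: 15.15
eef_pos: [0.4869, 0.1397, 0.0994]
tool_rot: [0.001, 0.646, 0.763, 0.0]
contact_force: [-0.2, 0.3, -1.0]
gripper_width: 0.588
grasp_force: 52.2
```

```bash
python3 d.py tapep .016
```

```text
15.15 [0.4869 0.1397 0.0994] phi 0.166 units to go [ 0.01  0.01 -1.39 -0.03] w 50.0 F 52.2 [-0.2  0.3 -1. ]
```

Request:
{"name": "arm_command", "arguments": {"rows": [[[30,0,0,-0.3,0],[30,0,0,-0.4,0],[30,0,0,-0.35,0],[30,0,0,-0.22,0],[30,0,0,-0.12,0],[30,0,0,0,0],[30,0,0,0,0],[75,0,0,0,0],[75,0,0,0,0],[75,0,0,0,0]]]}}

```text
t: 16.4
eef_pos: [0.4868, 0.1399, 0.0154]
tool_rot: [0.0, 0.646, 0.763, 0.0]
contact_force: [0.0, -0.6, 0.8]
gripper_width: 0.876
grasp_force: 0.0
```

```bash
python3 d.py cup .11
```

```text
16.4 [0.4868 0.1399 0.0154] phi 0.165 units to go [ 2.39 -0.26  1.58 -0.02] w 74.4 F 0.0 [ 0.  -0.6  0.8]
```

Request:
{"name": "arm_command", "arguments": {"rows": [[[75,0,0,0.4,0],[75,0,0,0.6,0],[85,0,0,0.6,0],[85,0.3,-0.06,0,0],[85,0.5,-0.1,0,0],[85,0.6,-0.1,0,0],[85,0.6,0,0,0],[85,0.3,0,0,0],[85,0.09,0,0,0],[85,0,0,0,0]]]}}

```text
t: 17.65
eef_pos: [0.6296, 0.1242, 0.1104]
tool_rot: [-0.0, 0.646, 0.763, -0.001]
contact_force: [0.1, 0.1, -0.3]
gripper_width: 0.995
grasp_force: 0.0
```

```bash
python3 d.py cup .016
```

```text
17.65 [0.6296 0.1242 0.1104] phi 0.165 units to go [ 0.01 -0.   -1.57 -0.03] w 84.5 F 0.0 [ 0.1  0.1 -0.3]
```

Request:
{"name": "arm_command", "arguments": {"rows": [[[85,0,0,-0.4,0],[85,0,0,-0.5,0],[85,0,0,-0.35,0],[85,0,0,-0.2,0],[85,0,0,-0.12,0],[30,0,0,0,0],[30,0,0,0,0],[30,0,0,0,0],[30,0,0,0,0],[30,0,0,0,0]]]}}

```text
t: 18.9
eef_pos: [0.6309, 0.1246, 0.0181]
tool_rot: [0.001, 0.646, 0.763, 0.001]
contact_force: [0.6, 0.4, 5.9]
gripper_width: 0.62
grasp_force: 52.4
```

```bash
python3 d.py cupp .11
```

```text
18.9 [0.6309 0.1246 0.0181] phi 0.165 units to go [-2.6   1.51  1.53 -0.02] w 52.7 F 52.4 [0.6 0.4 5.9]
```

Request:
{"name": "arm_command", "arguments": {"rows": [[[30,0,0,0.4,0],[30,0,0,0.6,0],[30,0,0,0.45,0],[30,-0.3,0.2,0.07,0],[30,-0.5,0.3,0,0],[30,-0.6,0.35,0,0],[30,-0.6,0.35,0,0],[30,-0.4,0.25,0,0],[30,-0.18,0.06,0,0],[30,0,0,0,0]]]}}

```text
t: 20.15
eef_pos: [0.4744, 0.2147, 0.1081]
tool_rot: [0.0, 0.646, 0.763, -0.0]
contact_force: [0.5, -0.3, -0.7]
gripper_width: 0.62
grasp_force: 52.6
```

```bash
python3 d.py cupp .022
```

```text
20.15 [0.4744 0.2147 0.1081] phi 0.166 units to go [ 0.01  0.01 -1.44 -0.04] w 52.7 F 52.6 [ 0.5 -0.3 -0.7]
```

Request:
{"name": "arm_command", "arguments": {"rows": [[[30,0,0,-0.3,0],[30,0,0,-0.4,0],[30,0,0,-0.4,0],[30,0,0,-0.23,0],[30,0,0,-0.11,0],[30,0,0,0,0],[30,0,0,0,0],[75,0,0,0,0],[75,0,0,0,0],[75,0,0,0,0]]]}}

```text
t: 21.4
eef_pos: [0.4754, 0.2149, 0.022]
tool_rot: [0.0, 0.646, 0.763, 0.0]
contact_force: [0.4, -0.0, 0.6]
gripper_width: 0.878
grasp_force: 0.0
```

```bash
python3 d.py small .12
```

```text
21.4 [0.4754 0.2149 0.022 ] phi 0.165 units to go [ 2.82  0.91  1.63 -0.02] w 74.6 F 0.0 [ 0.4 -0.   0.6]
```

Request:
{"name": "arm_command", "arguments": {"rows": [[[75,0,0,0.4,0],[75,0,0,0.6,0],[85,0,0,0.6,0],[85,0.3,0.1,0,0],[85,0.5,0.2,0,0],[85,0.6,0.2,0,0],[85,0.6,0.2,0,0],[85,0.5,0.15,0,0],[85,0.32,0.06,0,0],[85,0,0,0,0]]]}}

```text
t: 22.65
eef_pos: [0.6453, 0.2694, 0.1174]
tool_rot: [-0.0, 0.647, 0.763, 0.0]
contact_force: [-0.5, -0.3, 0.1]
gripper_width: 0.996
grasp_force: 0.0
```

```bash
python3 d.py small .010;  python3 - <<'E'
from h import *
import json
im=cams.read_camera("top")[:,:,::-1].copy(); p=json.load(open("poses.json")); p.update(box=[.4587,-.1127,-.055],large=[.4545,-.1905],tape=[.4873,.1401],cup=[.475,.2151])
for k in("large","box"): 
    M[k+"_"]=(lambda f:lambda q:[r+[0,0,.003] for r in f(q)])(M[k])
o=overlay("top",im,p,3); cv2.imwrite("pics/p2.png",o[430:790,420:1220])
E
```

```text
22.65 [0.6453 0.2694 0.1174] phi 0.164 units to go [-0.01  0.   -1.79 -0.01] w 84.7 F 0.0 [-0.5 -0.3  0.1]
```

View pics/p2.png

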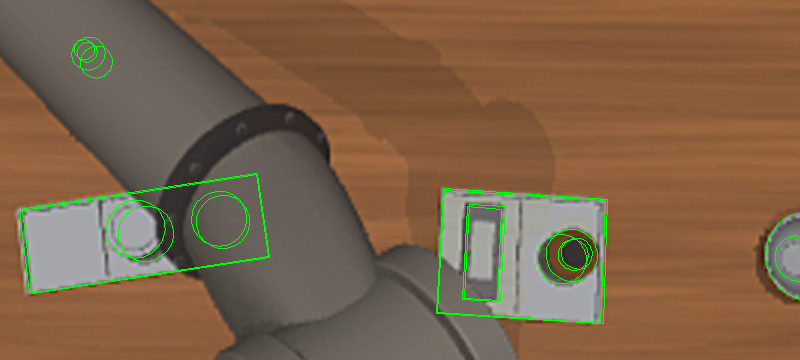

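Box (483,252), large bottle (570,255) and the visible half of the cup (137,228) match their predicted outlines; the arm hides the tape roll. Now the small bottle.

Request:
{"name": "arm_command", "arguments": {"rows": [[[85,0,0,-0.4,0],[85,0,0,-0.5,0],[85,0,0,-0.5,0],[85,0,0,-0.25,0],[85,0,0,-0.13,0],[15,0,0,0,0],[15,0,0,0,0],[15,0,0,0,0],[15,0,0,0,0],[15,0,0,0,0]]]}}

```text
t: 23.95
eef_pos: [0.6452, 0.27, 0.0123]
tool_rot: [0.0, 0.647, 0.763, 0.001]
contact_force: [-0.9, 0.0, 6.1]
gripper_width: 0.361
grasp_force: 49.6
```

```bash
python3 d.py smallp .11
```

```text
23.95 [0.6452 0.27   0.0123] phi 0.165 units to go [-3.04  0.34  1.63 -0.02] w 30.7 F 49.6 [-0.9  0.   6.1]
```

Request:
{"name": "arm_command", "arguments": {"rows": [[[15,0,0,0.3,0],[15,0,0,0.6,0],[15,0,0,0.5,0],[15,-0.3,0.05,0.2,0],[15,-0.5,0.05,0,0],[15,-0.6,0.1,0,0],[15,-0.6,0.1,0,0],[15,-0.6,0.04,0,0],[15,-0.34,0,0,0],[15,-0.1,0,0,0]]]}}

```text
t: 25.2
eef_pos: [0.4594, 0.2897, 0.1068]
tool_rot: [-0.0, 0.646, 0.764, -0.001]
contact_force: [0.6, -0.3, 0.3]
gripper_width: 0.359
grasp_force: 49.5
```

```bash
python3 d.py smallp .016
```

```text
25.2 [0.4594 0.2897 0.1068] phi 0.167 units to go [ 0.05  0.01 -1.51 -0.06] w 30.5 F 49.5 [ 0.6 -0.3  0.3]
```

Request:
{"name": "arm_command", "arguments": {"rows": [[[15,0.04,0,-0.3,0],[15,0,0,-0.45,0],[15,0,0,-0.4,0],[15,0,0,-0.24,0],[15,0,0,-0.12,0],[15,0,0,0,0],[15,0,0,0,0],[60,0,0,0,0],[60,0,0,0,0],[60,0,0,0,0]]]}}

```text
t: 26.45
eef_pos: [0.4646, 0.2899, 0.0166]
tool_rot: [0.0, 0.646, 0.763, 0.0]
contact_force: [-0.3, -0.2, -0.3]
gripper_width: 0.704
grasp_force: 0.0
```

Request:
{"name": "arm_command", "arguments": {"rows": [[[60,0,0,0.3,0],[60,0,0,0.6,0],[60,0,0,0.7,0],[60,0,0,0.7,0],[60,0.6,-0.5,0.3,0],[60,0.7,-0.6,0,0],[60,0.7,-0.6,0,0],[60,0.7,-0.7,0,0],[60,0.6,-0.7,0,0],[60,0.3,-0.4,0,0]]]}}

```text
t: 27.7
eef_pos: [0.6824, 0.0762, 0.1736]
tool_rot: [0.001, 0.648, 0.762, 0.0]
contact_force: [-0.9, 0.4, 0.4]
gripper_width: 0.703
grasp_force: 0.0
```

```bash
python3 d.py smallp .016;  python3 - <<'E'
from h import *
import json
p=json.load(open("poses.json")); p.update(box=[.4587,-.1127,-.055],large=[.4545,-.1905],tape=[.4873,.1401],cup=[.475,.2151],small=[.4627,.2901])
im={n:cams.read_camera(n)[:,:,::-1].copy() for n in P}
a=overlay("top",im["top"],p,3)[430:790,300:1100]; b=overlay("scene",im["scene"],p,3)[330:920,430:1230]
cv2.imwrite("pics/p3.png",a); cv2.imwrite("pics/p4.png",b)
E
```

```text
27.7 [0.6824 0.0762 0.1736] phi 0.161 units to go [-3.66  3.57 -2.63  0.02] w 59.8 F 0.0 [-0.9  0.4  0.4]
```

View pics/p3.png

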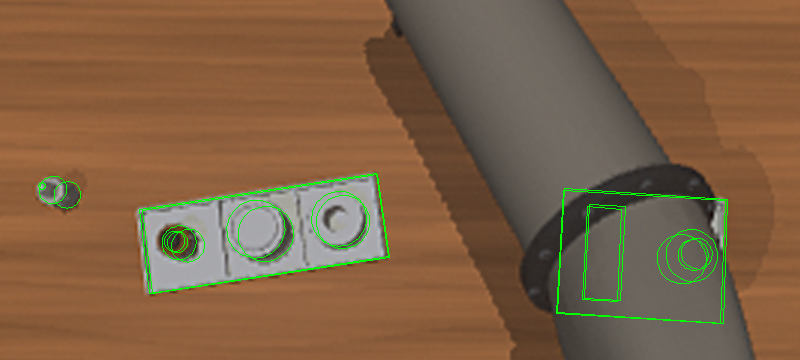

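View pics/p4.png

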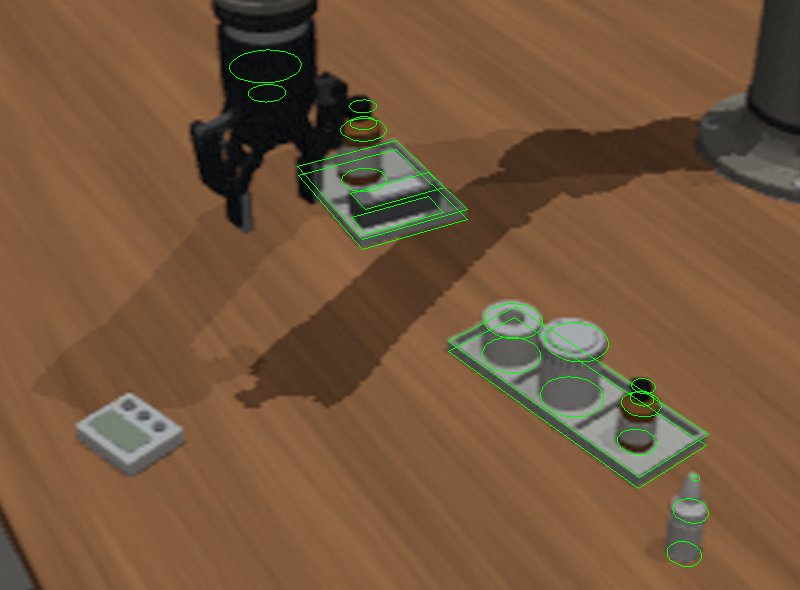

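All five things stand or lie in their compartments: tape roll (512,335), cup (573,365) and small bottle (637,415) in the three-part tray, slide box (395,205) and large bottle (362,150) in the two-part tray. The dropper has not moved, and the arm is clear of everything.

```bash
python3 -c "
from station import job
print(job.hand_in())"
```

```text
the job is handed in; nothing more can be done
None
```

Both kits are made up and the job is handed in at about 28 s of 136 s: every item matched its target outline in the pictures, no bottle was dropped, and the dropper bottle stayed put; I moved nothing near the bowl, but the arm hid it in the last pictures and the judge's verdict was not shown.

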